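# Stow the instrument case in the bench drawer

### The job

Pull the top drawer of the two-drawer cabinet out to its stop. Then put the steel instrument case away in it: the opening is shorter than the case, so feed one end in first, sloping down under the cabinet's top, and lower the case until it lies flat on the drawer's floor, lid up, without letting it drop. Leave the drawer out at its stop and everything else where it is.

Things in the scene. Friction and masses are not known exactly. Their poses are not given: they have to be found in the camera images.
- cabinet: Two-drawer cabinet, grey enamelled steel, 280 deep, 180 wide, 163 mm high, fixed to the bench, drawers towards the robot. Origin: centre of its underside. x: level, from the front into the cabinet; y: to the left when facing the front; z up. Its top panel is 12 mm thick and flush with the front face (140 mm in front of the origin), so its underside is 151 mm above the bench.
- top_edge (a point): Middle of the upper front edge of the two-drawer cabinet, on the front face, 163 mm above the bench. Axes as the cabinet. The drawers slide out along -x, below the top panel.
- drawer (a joint): How far the top drawer is out: 0 shut, 0.125 m at its stop. It may start up to 30 mm open. It slides with about 3 N of friction; an inward push on it or on what lies against its back closes it again.
- pull (a point): Centre of the top drawer's pull: a level round steel bar, 9 mm thick, 100 mm long along y, its axis 36 mm in front of the drawer's front face and 27 mm below the cabinet's top. An 8 mm post at each end joins it to the face; between them it is open above and below. Moves with the drawer. Axes as the cabinet.
- drawer_floor (a point): On the top drawer's inner floor: middle of its front edge, against the drawer's front. Moves with the drawer; axes as the cabinet. The empty floor runs 240 mm along x and 71 mm to either side. Front: 14 mm thick, 55 mm above the floor; sides and back 5 mm thick, 45 mm above it. The floor is 68 mm below the cabinet's top, 56 mm below its top panel's underside. At the stop 111 mm of it lies in front of the cabinet's face.
- case_mid (a point): Centre of the closed steel instrument case: a flat bright box, 160 x 54 x 24 mm, 0.2 to 0.45 kg, loose on the bench in front of the six-drawer cabinet, lid up. x along its length, y across, z up through the lid; the underside is 12 mm below this point. Either end may go in first.
- case: The same instrument case; origin at the centre of its underside.
- slide_cabinet: The other grey cabinet, fixed, not used: six shallow drawers with small knobs, 220 deep, 180 wide, 163 mm high. Origin: centre of its underside; front towards -x.
- lower_drawer (a joint): How far the lower drawer of the two-drawer cabinet is out (0 shut); it stays shut.
- dropper: Bystander: amber dropper bottle, 38 mm wide, 85 mm high, standing on the left of the bench. Origin: centre of its underside.
- slide_box: Bystander: black box for slides, 98 x 84 x 35 mm, lying on the right of the bench. Origin: centre of its underside.
- dish: Bystander: small covered clear dish, 60 mm wide, 13 mm high, on top of the six-drawer cabinet. Origin: centre of its underside.
- canister: Bystander: black objective canister, 40 mm wide, 60 mm high, standing on top of the two-drawer cabinet about its middle. Origin: centre of its underside.
- coverslips: Bystander: white cover-glass box, 57 x 57 x 26 mm, on top of the two-drawer cabinet about its middle. Origin: centre of its underside.
- beaker: Bystander: small glass beaker, 54 mm wide, 70 mm high, on top of the six-drawer cabinet. Origin: centre of its underside.

How it is judged:
By the outcome, as a careful person would: the job done as asked, in the order asked, and still so for the second after the job is handed in, with the robot touching nothing.
It also fails if it takes over 61 s, if anything falls off the work surface, if the arm or the gripper's body presses on something with over 40 N, if the wrist force passes 120 N, or if a joint passes its speed limit or range.

### The arm

A 6-joint arm with a two-finger parallel gripper is mounted at the origin on the work surface. World frame = base frame: x ahead of the robot, y to its left, z up, the work surface at z = 0. Lengths are in m, angles in degrees, forces in N, time in s.
With the tool pointing down it reaches from about 0.35 to 0.975 m from the base axis. Payload 7.1 kg.
Tool frame: the origin (TCP) lies on the centre line of the jaws, within the pads' length; the fingertips stand 25 mm ahead of it and the grasp point (between the pads) lies 6 mm ahead of it (ctrl.nose_length is the distance from the TCP to the fingertips, in m); z points along the fingers, y is the line along which they close (so a half turn about z gives the same grasp; the last joint's range is limited). The gripper opens to 88 mm and grips with 3 to 60 N. Pads are 20 mm wide; open, the fingers measure 115 mm over their backs; the gripper's body (75 mm by 178 mm) begins 61 mm behind the grasp point.
Start: joints at [68.64, 24.242, 93.386, -0, 62.372, -1.089], TCP at [0.217, 0.586, 0.248] pointing down, gripper open.
Joint ranges: [-172.04, 172.04], [-51.8, 120.97], [4.93, 147.93], [-75.15, 255.16], [6.16, 154.13], [-145.62, 145.62]. Speed limits (degrees/s): [136.94, 136.94, 172.46, 180, 180, 180].

### API

Orientations are given as a 3x3 rotation matrix whose columns are the frame's x, y, z axes.
In Python, from rig import ctrl gives the robot as it stands.
- The arm moves only by the tool move_arm, never from a script. Its argument "moves" is a list of rows, each an object with "linear": the shift along the tool's x, y, z in mm, a list of three; "dr": the turn, a rotation vector about the tool's x, y, z in rad, a list of three; "gripper": the opening in per cent of the stroke, from 0 (shut) to 100 (fully open). In form: [{"linear": [x, y, z], "dr": [ax, ay, az], "gripper": gripper}, ...]. A call has 1 to 12 rows; each row shifts and turns the commanded pose from where the row before left it, along the tool's axes as they then stand; what a row does not reach is not made up. A row lasts 1/8 s, in which the tool goes at most 62.5 mm and 10.7 degrees, less where a joint would pass 70% of its speed; a pose out of reach is approached as far as the arm can. A call with a gripper value outside its range is refused whole. The fingers move at their own pace and stop on an object; "grip_force" is the grip in N (left out, the last holds). Time passes only in rows, so rows that do not move let the fingers close. It gives the time, the measured TCP pose, the force, the opening and the grip force at its end, in the units of the state.
- ctrl.sense(): the state, without advancing time (a new reading comes with each control period).
- ctrl.camera(name): name is "side" or "top"; returns a dict with "img" (400x640x3 uint8, blue, green, red), "depth" (400x640 float32, m along the optical axis (not along the pixel's ray), 0 where there is no reading), "fx", "fy", "cx", "cy" (pixels), "rvec" (rotation vector, rad) and "tvec" (3), from world to camera coordinates, as OpenCV has them. Camera axes: x right, y down, z forward; pixel columns grow to the right and rows downward; lengths in m; the calibration is good to about 2 mm. A picture is of the moment at which its call begins.
- ctrl.finish_job(): hands the job in; it is judged then, once.
The state is a dict: "time": time; "q": joint angles; "dq": joint speeds; "tau": joint torques, N m; "ee_pos": TCP position; "ee_rot": TCP orientation; "ft_force": force on the tool from outside, world axes, zero at the start; "moment": the same for the moment, N m; "opening": finger opening in m; "grasp_force": force on a finger pad.
Only numpy, scipy, OpenCV 4.12 (cv2) and the standard library are available. Lean on these libraries where they do the work, as an engineer would, in place of code of your own. Each camera call takes 0.05 s, during which the arm holds its last target. There are 200 camera calls.

## Working session

There is one attempt and no reset: what is moved stays moved. The work goes in short steps, Python scripts to look and compute and a tool call to move; the robot and the scene stay as the last step left them, time stands still between calls to the robot, and variables do not carry over. Pictures are saved under pics/ and viewed, at most 10 in all, crops included, and the job is handed in when it is done.

Besides the shell and the picture viewer there is one more tool, called after "Emit:" by a JSON object that holds its "fn" and its "kwargs", one argument or row to a line. move_arm: Moves the arm, as the interface text tells. Its arguments: {"type":"object","properties":{"moves":{"type":"array"},"grip_force":{"type":"number"}},"required":["moves"]}

```bash
mkdir -p pics
cat > h.py <<'E'
from rig import ctrl
import numpy as np, cv2
def snap(n,tag):
    c=ctrl.camera(n); cv2.imwrite(f'pics/{tag}.png',c['img']); np.savez(f'pics/{tag}.npz',**c); return c
def load(tag): return dict(np.load(f'pics/{tag}.npz'))
def world(c,u,v,z=None):
    R=cv2.Rodrigues(c['rvec'])[0]; t=c['tvec'].reshape(3)
    r=np.array([(u-c['cx'])/c['fx'],(v-c['cy'])/c['fy'],1.])
    o=-R.T@t; d=R.T@r
    if z is None:
        return o+d*float(c['depth'][int(round(v)),int(round(u))])
    return o+d*(z-o[2])/d[2]
E
python3 - <<'E'
from h import *
a=snap('top','t1');b=snap('side','s1')
for c in(a,b):
    R=cv2.Rodrigues(c['rvec'])[0];print(-R.T@c['tvec'].reshape(3),R[2],c['fx'])
s=ctrl.sense();print(s['time'],s['ee_pos'],s['ee_rot'],s['opening'],s['ft_force'])
E
```

```text
[ 0.46599364 -0.02198192  1.12628022] [ 0.15441427 -0.00131026 -0.98800532] 383.1410944506501
[ 0.57193015 -0.99398717  0.7691055 ] [ 0.03518807  0.83676886 -0.54642445] 480.43673731935434
0.1 [0.21636789 0.58584672 0.24697282] [[-9.38065847e-01  3.46456682e-01 -4.83893550e-04]
 [ 3.46457020e-01  9.38064926e-01 -1.31460558e-03]
 [-1.53031925e-06 -1.40083491e-03 -9.99999019e-01]] 0.08757519193321828 [0.25647991 0.38350441 1.06687989]
```

View pics/t1.png

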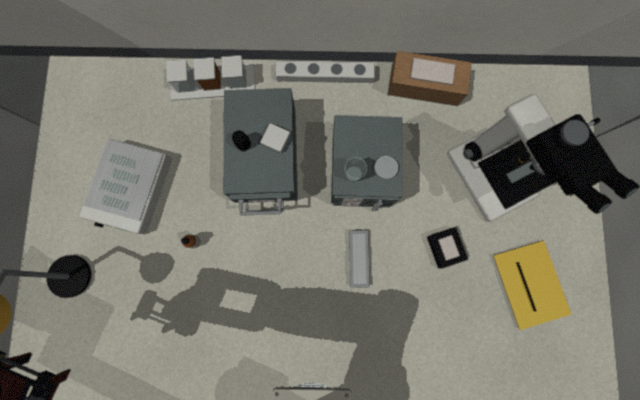

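View pics/s1.png

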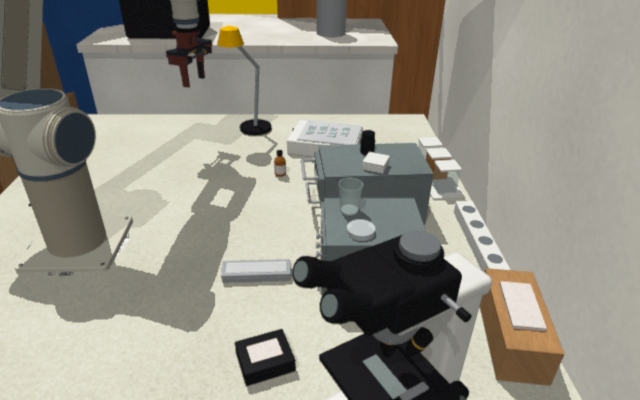

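The top view shows the two-drawer cabinet at (225–295, 90–200) with its pull near (262, 206), and the case at (350–370, 230–287). The side view shows the same layout, with the lamp and microscope well away. I'll enlarge the top view.

Run:
```python
from h import *
a=load('t1')
cv2.imwrite('pics/c1.png',cv2.resize(a['img'][180:300,215:385],None,fx=4.7,fy=4.7,interpolation=cv2.INTER_CUBIC))
```

```text
(no output)
```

View pics/c1.png

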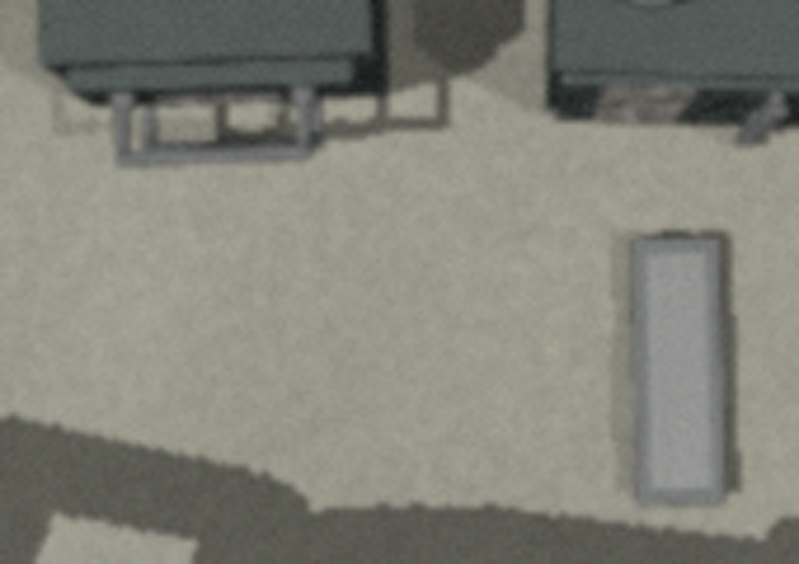

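The crop shows the pull's bar from (118,157) to (312,152), the cabinet's top front edge from (42,65) to (370,55), and the case's lid corners at (632,238), (724,237), (725,501) and (637,503).

Run:
```python
from h import *
a=load('t1')
def w(U,V,z): return world(a,215+(U+.5)/4.7-.5,180+(V+.5)/4.7-.5,z)
P={}
for n,U,V,z in [('barL',118,157,.136),('barR',312,152,.136),('edL',42,65,.163),('edR',370,55,.163),('c1',632,238,.024),('c2',724,237,.024),('c3',725,501,.024),('c4',637,503,.024)]:
    P[n]=w(U,V,z); print(n,P[n].round(4), world(a,215+U/4.7,180+V/4.7).round(3))
print('case',(P['c1']+P['c2']+P['c3']+P['c4'])/4,'pull',(P['barL']+P['barR'])/2,'edge',(P['edL']+P['edR'])/2)
# cabinet by depth: top-surface minAreaRect
def rect(zlo,zhi,u0,u1,v0,v1):
    pts=np.array([world(a,u,v) for v in range(v0,v1) for u in range(u0,u1)])
    p=pts[(pts[:,2]>zlo)&(pts[:,2]<zhi)]; r=cv2.minAreaRect((p[:,:2]*1000).astype(np.float32)); print(len(p),np.median(p[:,2]),r); return r
rect(.150,.175,215,305,80,203)
rect(.016,.035,340,380,222,296)
```

```text
barL [0.5756 0.193  0.136 ] [0.574 0.191 0.139]
barR [0.5804 0.086  0.136 ] [0.58  0.085 0.133]
edL [0.622  0.2309 0.163 ] [ 0.648  0.274 -0.004]
edR [0.6307 0.0534 0.163 ] [0.632 0.054 0.148]
c1 [ 0.544  -0.0992  0.024 ] [ 0.543 -0.1    0.023]
c2 [ 0.5456 -0.1555  0.024 ] [ 0.546 -0.16  -0.002]
c3 [ 0.3879 -0.156   0.024 ] [ 0.385 -0.16  -0.001]
c4 [ 0.3858 -0.1034  0.024 ] [ 0.385 -0.105  0.022]
case [ 0.46581564 -0.12854447  0.024     ] pull [0.57798545 0.13949073 0.136     ] edge [0.62634935 0.14213992 0.163     ]
6505 0.16260344533202975 ((759.954345703125, 149.16571044921875), (293.84112548828125, 179.2761688232422), 3.303034543991089)
1077 0.02380975436945776 ((463.67877197265625, -128.1591033935547), (158.25474548339844, 54.189666748046875), 1.70539128780365)
```

```bash
cat >> h.py <<'E'
from scipy.spatial.transform import Rotation as Ro, Slerp
def pose_down(az,pitch=0):
    """tool z down, tool y at azimuth az (deg); pitch>0 lowers tool x (slope down along tool x)"""
    a=np.radians(az); y=np.array([np.cos(a),np.sin(a),0]); z=np.array([0,0,-1.])
    R=np.column_stack([np.cross(y,z),y,z])
    return R@Ro.from_rotvec([0,np.radians(-pitch) if False else np.radians(pitch)*(-1),0]).as_matrix()
def rows(p,R,wps):
    """print rounded tool-frame rows through (pos,R,n) waypoints"""
    for tp,tR,n in wps:
        p0,R0=p.copy(),R.copy(); sl=Slerp([0,1],Ro.from_matrix([R0,tR]))
        for k in range(1,n+1):
            q=p0+(tp-p0)*k/n; Q=sl(k/n).as_matrix()
            l=np.round(R.T@(q-p)*1000,1); d=np.round(Ro.from_matrix(R.T@Q).as_rotvec(),3)
            print(l.tolist(),d.tolist()); p=p+R@l/1000; R=R@Ro.from_rotvec(d).as_matrix()
        print('->',p.round(4))
def now(): s=ctrl.sense(); return s['ee_pos'],s['ee_rot']
E
python3 - <<'E'
from h import *
R=pose_down(-88,20); print('check tool x sloping down:',R[:,0])
p,R=np.array([.217,.586,.248]),now()[1]
T=pose_down(3)
rows(p,R,[(np.array([.576,.1395,.235]),T,12),(np.array([.576,.1395,.142]),T,3)])
E
```

```text
check tool x sloping down: [ 0.93912019  0.0327948  -0.34202014]
[-41.0, -24.5, 1.1] [-0.0, 0.0, 0.097]
[-43.1, -20.5, 1.1] [-0.0, 0.0, 0.097]
[-44.9, -16.2, 1.2] [-0.0, 0.0, 0.097]
[-46.3, -11.7, 1.1] [-0.0, 0.0, 0.097]
[-47.2, -7.3, 1.1] [-0.0, 0.0, 0.097]
[-47.6, -2.6, 1.1] [-0.0, 0.001, 0.097]
[-47.7, 2.1, 1.1] [-0.001, -0.0, 0.097]
[-47.3, 6.6, 1.1] [0.0, -0.0, 0.097]
[-46.5, 11.2, 1.0] [0.0, -0.0, 0.097]
[-45.1, 15.6, 1.1] [-0.0, -0.0, 0.098]
[-43.4, 19.9, 1.1] [-0.0, -0.0, 0.097]
[-41.2, 24.1, 1.0] [-0.0, -0.0, 0.097]
-> [0.576  0.1395 0.235 ]
[0.0, 0.0, 31.0] [-0.0, -0.0, -0.0]
[0.0, 0.0, 31.0] [-0.0, -0.0, -0.0]
[0.0, 0.0, 31.0] [-0.0, -0.0, -0.0]
-> [0.576  0.1395 0.142 ]
```

Emit:
{"fn": "move_arm", "kwargs": {
  "moves": [
    {"linear":[-41,-24.5,1],"dr":[0,0,0.097],"gripper":40},
    {"linear":[-43,-20.5,1],"dr":[0,0,0.097],"gripper":40},
    {"linear":[-45,-16,1],"dr":[0,0,0.097],"gripper":40},
    {"linear":[-46,-12,1],"dr":[0,0,0.097],"gripper":40},
    {"linear":[-47,-7.5,1],"dr":[0,0,0.097],"gripper":40},
    {"linear":[-47.5,-2.5,1],"dr":[0,0,0.097],"gripper":40},
    {"linear":[-47.5,2,1],"dr":[0,0,0.097],"gripper":40},
    {"linear":[-47.5,6.5,1],"dr":[0,0,0.097],"gripper":40},
    {"linear":[-46.5,11,1],"dr":[0,0,0.097],"gripper":40},
    {"linear":[-45,15.5,1],"dr":[0,0,0.097],"gripper":40},
    {"linear":[-43.5,20,1],"dr":[0,0,0.098],"gripper":40},
    {"linear":[-41,24,1],"dr":[0,0,0.098],"gripper":40}
  ]
}}

```text
time: 1.6
ee_pos: [0.5751, 0.1386, 0.2353]
ee_rot: [[-0.048, 0.999, -0.001], [0.999, 0.048, -0.0], [-0.0, -0.001, -1.0]]
ft_force: [0.5, 0.1, -0.4]
opening: 0.035
grasp_force: 0.0
```

Run:
```python
from h import *
p,R=now();s=ctrl.sense();print(p,R.round(3).tolist(),s['opening'],s['time'],s['q'])
c=snap('side','s2')
cv2.imwrite('pics/c2.png',cv2.resize(c['img'][60:220,230:440],None,fx=3.7,fy=3.7,interpolation=cv2.INTER_CUBIC))
```

```text
[0.57512746 0.13858934 0.2353473 ] [[-0.048, 0.999, -0.001], [0.999, 0.048, -0.0], [-0.0, -0.001, -1.0]] 0.03502310097235476 1.6 [1.23940201e+01 2.22922787e+01 9.82897477e+01 4.18827975e-03
 5.94488029e+01 9.66526153e+00]
```

View pics/c2.png

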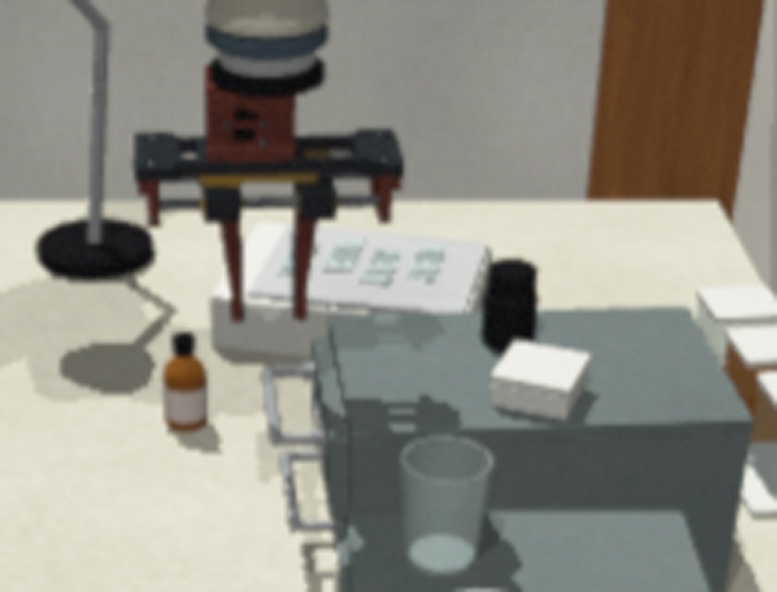

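The side view shows the open fingers (crop x 235–305, y 320) high above the pull (crop 265–325, y 370–440), with the body's ends clear of the top's items. I'll descend and grip the bar.

Emit:
{"fn": "move_arm", "kwargs": {
  "moves": [
    {"linear":[1,1.5,31],"dr":[0,0,0],"gripper":40},
    {"linear":[0,0,31],"dr":[0,0,0],"gripper":40},
    {"linear":[0,0,31],"dr":[0,0,0],"gripper":40},
    {"linear":[0,0,0],"dr":[0,0,0],"gripper":5},
    {"linear":[0,0,0],"dr":[0,0,0],"gripper":5},
    {"linear":[0,0,0],"dr":[0,0,0],"gripper":5},
    {"linear":[0,0,0],"dr":[0,0,0],"gripper":5}
  ],
  "grip_force": 15
}}

```text
time: 2.52
ee_pos: [0.5769, 0.1414, 0.1441]
ee_rot: [[-0.051, 0.999, 0.003], [0.999, 0.051, 0.001], [0.001, 0.003, -1.0]]
ft_force: [1.2, 0.6, 4.2]
opening: 0.0083
grasp_force: 15.0
```

Emit:
{"fn": "move_arm", "kwargs": {
  "moves": [
    {"linear":[0,-12,0],"dr":[0,0,0],"gripper":5},
    {"linear":[0,-14,0],"dr":[0,0,0],"gripper":5},
    {"linear":[0,-14,0],"dr":[0,0,0],"gripper":5},
    {"linear":[0,-14,0],"dr":[0,0,0],"gripper":5},
    {"linear":[0,-14,0],"dr":[0,0,0],"gripper":5},
    {"linear":[0,-14,0],"dr":[0,0,0],"gripper":5},
    {"linear":[0,-10,0],"dr":[0,0,0],"gripper":5},
    {"linear":[0,-10,0],"dr":[0,0,0],"gripper":5},
    {"linear":[0,0,0],"dr":[0,0,0],"gripper":5}
  ]
}}

```text
time: 3.65
ee_pos: [0.4733, 0.1358, 0.144]
ee_rot: [[-0.051, 0.999, 0.001], [0.999, 0.051, 0.0], [0.0, 0.001, -1.0]]
ft_force: [-2.3, -0.3, 14.5]
opening: 0.0085
grasp_force: 15.0
```

Emit:
{"fn": "move_arm", "kwargs": {
  "moves": [
    {"linear":[0,-4,0],"dr":[0,0,0],"gripper":5},
    {"linear":[0,-3,0],"dr":[0,0,0],"gripper":5},
    {"linear":[0,-3,0],"dr":[0,0,0],"gripper":5},
    {"linear":[0,0,0],"dr":[0,0,0],"gripper":5}
  ]
}}

```text
time: 4.15
ee_pos: [0.466, 0.1355, 0.1441]
ee_rot: [[-0.051, 0.999, 0.006], [0.999, 0.051, 0.001], [0.0, 0.006, -1.0]]
ft_force: [7.5, -2.6, 4.3]
opening: 0.0082
grasp_force: 15.0
```

Emit:
{"fn": "move_arm", "kwargs": {
  "moves": [
    {"linear":[0,-2,0],"dr":[0,0,0],"gripper":5},
    {"linear":[0,-2,0],"dr":[0,0,0],"gripper":5},
    {"linear":[0,0,0],"dr":[0,0,0],"gripper":5}
  ]
}}

```text
time: 4.53
ee_pos: [0.4659, 0.1355, 0.1442]
ee_rot: [[-0.052, 0.999, 0.014], [0.999, 0.052, 0.002], [0.001, 0.014, -1.0]]
ft_force: [21.2, -3.4, -10.5]
opening: 0.0087
grasp_force: 15.0
```

Emit:
{"fn": "move_arm", "kwargs": {
  "moves": [
    {"linear":[0,4,0],"dr":[0,0,0],"gripper":5},
    {"linear":[0,0,0],"dr":[0,0,0],"gripper":35},
    {"linear":[0,0,0],"dr":[0,0,0],"gripper":35},
    {"linear":[0,0,0],"dr":[0,0,0],"gripper":35},
    {"linear":[0,0,-10],"dr":[0,0,0],"gripper":35},
    {"linear":[0,0,-30],"dr":[0,0,0],"gripper":35},
    {"linear":[0,0,-40],"dr":[0,0,0],"gripper":35}
  ]
}}

```text
time: 5.4
ee_pos: [0.4633, 0.1352, 0.2233]
ee_rot: [[-0.051, 0.999, -0.002], [0.999, 0.051, -0.001], [-0.0, -0.002, -1.0]]
ft_force: [1.4, -0.0, 0.2]
opening: 0.0308
grasp_force: 0.0
```

Run:
```python
from h import *
p,R=now(); print(p,ctrl.sense()['opening'])
T=pose_down(-88.8)
rows(p,R,[(np.array([.459,-.1285,.16]),T,9),(np.array([.459,-.1285,.028]),T,4)])
```

```text
[0.46327271 0.1352186  0.22333428] 0.030781900522006952
[-29.2, -2.0, 7.1] [-0.0, 0.0, 0.178]
[-29.1, 3.3, 7.0] [-0.0, 0.0, 0.178]
[-28.1, 8.4, 7.1] [-0.0, 0.001, 0.178]
[-26.2, 13.2, 7.0] [-0.001, 0.0, 0.178]
[-23.4, 17.6, 7.0] [0.0, 0.0, 0.177]
[-20.0, 21.5, 7.1] [0.0, 0.0, 0.178]
[-15.8, 24.6, 7.0] [0.0, 0.001, 0.178]
[-11.2, 27.1, 7.0] [-0.0, -0.0, 0.178]
[-6.3, 28.6, 7.1] [-0.0, 0.0, 0.178]
-> [ 0.459  -0.1285  0.16  ]
[0.0, 0.0, 33.0] [-0.0, 0.0, -0.0]
[0.0, 0.0, 33.0] [-0.0, 0.0, -0.0]
[0.0, 0.1, 33.0] [-0.0, 0.0, -0.0]
[0.0, -0.0, 33.0] [-0.0, 0.0, -0.0]
-> [ 0.459  -0.1285  0.028 ]
```

Emit:
{"fn": "move_arm", "kwargs": {
  "moves": [
    {"linear":[-29,-2,7],"dr":[0,0,0.178],"gripper":60},
    {"linear":[-29,3.5,7],"dr":[0,0,0.178],"gripper":100},
    {"linear":[-28,8.5,7],"dr":[0,0,0.178],"gripper":100},
    {"linear":[-26,13,7],"dr":[0,0,0.178],"gripper":100},
    {"linear":[-23.5,17.5,7],"dr":[0,0,0.178],"gripper":100},
    {"linear":[-20,21.5,7],"dr":[0,0,0.178],"gripper":100},
    {"linear":[-16,24.5,7],"dr":[0,0,0.178],"gripper":100},
    {"linear":[-11,27,7],"dr":[0,0,0.178],"gripper":100},
    {"linear":[-6.5,28.5,7],"dr":[0,0,0.178],"gripper":100},
    {"linear":[0,0,0],"dr":[0,0,0],"gripper":100}
  ]
}}

```text
time: 6.65
ee_pos: [0.4594, -0.1287, 0.1598]
ee_rot: [[1.0, 0.018, -0.0], [0.018, -1.0, 0.0], [-0.0, -0.0, -1.0]]
ft_force: [-0.5, 0.2, -0.5]
opening: 0.0879
grasp_force: 0.0
```

Run:
```python
from h import *
p,R=now(); print(p,R.round(3).tolist(),ctrl.sense()['opening'])
a=snap('top','t2')
cv2.imwrite('pics/c3.png',cv2.resize(a['img'][180:300,215:385],None,fx=4.7,fy=4.7,interpolation=cv2.INTER_CUBIC))
```

```text
[ 0.45935661 -0.12865883  0.15978808] [[1.0, 0.018, -0.0], [0.018, -1.0, 0.0], [-0.0, -0.0, -1.0]] 0.08785926658499454
```

View pics/c3.png

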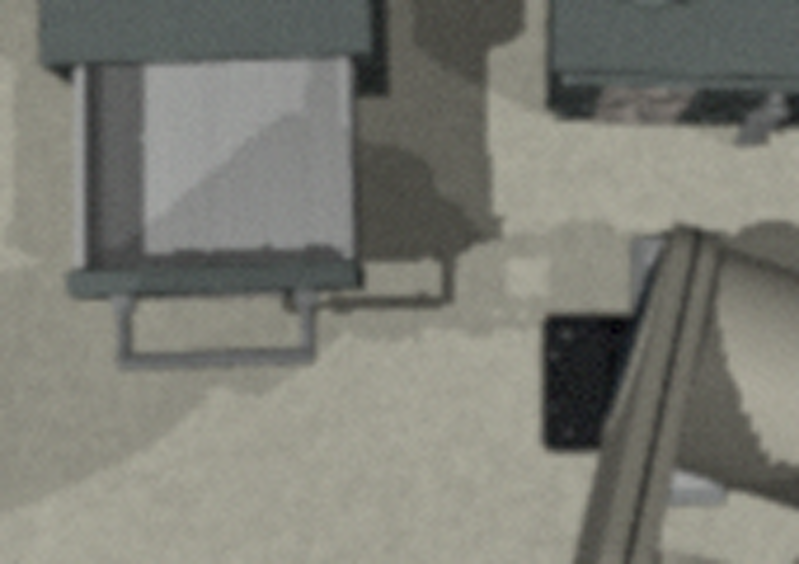

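The drawer is out: its front lies at crop (72–362, 263–297), the bar from (120,362) to (312,354), and the panel edge is unchanged at y≈55–65. The gripper is over the case. I'll measure the drawer and grip the case.

Emit:
{"fn": "move_arm", "kwargs": {
  "moves": [
    {"linear":[0,0,36],"dr":[0,0,0],"gripper":100},
    {"linear":[0,0,36],"dr":[0,0,0],"gripper":100},
    {"linear":[0,0,36],"dr":[0,0,0],"gripper":100},
    {"linear":[0,0,18],"dr":[0,0,0],"gripper":100},
    {"linear":[0,0,5],"dr":[0,0,0],"gripper":100},
    {"linear":[0,0,0],"dr":[0,0,0],"gripper":50},
    {"linear":[0,0,0],"dr":[0,0,0],"gripper":50},
    {"linear":[0,0,0],"dr":[0,0,0],"gripper":50},
    {"linear":[0,0,0],"dr":[0,0,0],"gripper":50}
  ],
  "grip_force": 35
}}

```text
time: 7.82
ee_pos: [0.4599, -0.1276, 0.0293]
ee_rot: [[1.0, 0.02, 0.001], [0.02, -1.0, -0.0], [0.001, 0.0, -1.0]]
ft_force: [-0.3, 2.0, 4.6]
opening: 0.0539
grasp_force: 35.0
```

Run:
```python
from h import *
a=load('t2')
def w(U,V,z): return world(a,215+(U+.5)/4.7-.5,180+(V+.5)/4.7-.5,z)
L,Rr=w(120,362,.136),w(312,354,.136); print('bar',L,Rr,(L+Rr)/2)
e=(w(42,65,.163)+w(370,55,.163))/2;print('edge',e)
print('front inner',w(72,272,.15),w(362,262,.15),'outer',w(72,297,.15),w(360,288,.15))
print('floor R edge',w(353,250,.140), w(353,70,.140),'L',w(78,260,.14),w(78,70,.14))
```

```text
bar [0.46377282 0.18615912 0.136     ] [0.4699295  0.08211858 0.136     ] [0.46685116 0.13413885 0.136     ]
edge [0.62634935 0.14213992 0.163     ]
front inner [0.51127767 0.21154104 0.15      ] [0.51947903 0.05536892 0.15      ] outer [0.49788961 0.21079833 0.15      ] [0.50549799 0.05601886 0.15      ]
floor R edge [0.52646884 0.06127507 0.14      ] [0.62606326 0.0644013  0.14      ] L [0.51831325 0.21102538 0.14      ] [0.62323934 0.21679221 0.14      ]
```

```bash
cat >> h.py <<'E'
F=np.array([.5155,.1355,.095]); yw=np.radians(3)
def cs(X,Z,th,n,g=75,h=29.3):
    t=np.radians(th); x=X+g*np.cos(t)+h*np.sin(t); z=Z-g*np.sin(t)+h*np.cos(t)
    return (F+np.array([np.cos(yw)*x,np.sin(yw)*x,z])/1000, pose_down(-87,th), n)
E
python3 - <<'E'
from h import *
p,R=now()
lift=(p+[0,0,.16],R,5)
rows(p,R,[lift,cs(-58,150,20,10),cs(-58,83,20,4)])
E
```

```text
[0.0, 0.0, -32.0] [0.0, -0.0, -0.0]
[0.1, 0.0, -32.0] [0.0, -0.0, -0.0]
[-0.0, 0.0, -32.0] [0.0, -0.0, -0.0]
[0.0, 0.0, -32.0] [0.0, -0.0, -0.0]
[0.1, 0.0, -32.0] [0.0, -0.0, -0.0]
-> [ 0.4599 -0.1276  0.1893]
[8.3, -26.3, -5.8] [-0.001, -0.035, -0.003]
[8.2, -26.2, -6.0] [-0.0, -0.035, -0.003]
[8.1, -26.2, -6.4] [-0.001, -0.035, -0.004]
[7.9, -26.2, -6.7] [-0.0, -0.035, -0.003]
[7.8, -26.1, -6.9] [-0.001, -0.035, -0.003]
[7.6, -26.1, -7.3] [-0.0, -0.035, -0.003]
[7.5, -26.1, -7.5] [-0.001, -0.035, -0.004]
[7.2, -26.1, -7.7] [-0.0, -0.035, -0.003]
[7.1, -26.0, -8.1] [-0.001, -0.035, -0.003]
[6.9, -26.0, -8.3] [-0.0, -0.035, -0.003]
-> [0.538  0.1367 0.2469]
[5.7, 0.0, 15.7] [-0.0, 0.0, -0.0]
[5.7, 0.0, 15.8] [-0.0, 0.0, -0.0]
[5.8, 0.0, 15.7] [-0.0, 0.0, -0.0]
[5.7, 0.0, 15.8] [-0.0, 0.0, -0.0]
-> [0.538  0.1367 0.1799]
```

Emit:
{"fn": "move_arm", "kwargs": {
  "moves": [
    {"linear":[0,0,-10],"dr":[0,0,0],"gripper":50},
    {"linear":[0,0,-25],"dr":[0,0,0],"gripper":50},
    {"linear":[0,0,-32],"dr":[0,0,0],"gripper":50},
    {"linear":[0,0,-32],"dr":[0,0,0],"gripper":50},
    {"linear":[0,0,-32],"dr":[0,0,0],"gripper":50},
    {"linear":[0,0,-29],"dr":[0,0,0],"gripper":50},
    {"linear":[0,0,0],"dr":[0,0,0],"gripper":50}
  ]
}}

```text
time: 8.7
ee_pos: [0.4606, -0.1279, 0.1907]
ee_rot: [[1.0, 0.02, 0.004], [0.02, -1.0, -0.001], [0.004, 0.001, -1.0]]
ft_force: [0.5, 0.1, -1.8]
opening: 0.0534
grasp_force: 35.0
```

Emit:
{"fn": "move_arm", "kwargs": {
  "moves": [
    {"linear":[8.5,-26,-6],"dr":[0,-0.035,-0.003],"gripper":50},
    {"linear":[8,-26,-6],"dr":[0,-0.035,-0.003],"gripper":50},
    {"linear":[8,-26,-6.5],"dr":[-0.001,-0.035,-0.003],"gripper":50},
    {"linear":[8,-26,-6.5],"dr":[0,-0.035,-0.004],"gripper":50},
    {"linear":[8,-26,-7],"dr":[-0.001,-0.035,-0.003],"gripper":50},
    {"linear":[7.5,-26,-7.5],"dr":[0,-0.035,-0.003],"gripper":50},
    {"linear":[7.5,-26,-7.5],"dr":[-0.001,-0.035,-0.003],"gripper":50},
    {"linear":[7,-26,-7.5],"dr":[0,-0.035,-0.004],"gripper":50},
    {"linear":[7,-26,-8],"dr":[-0.001,-0.035,-0.003],"gripper":50},
    {"linear":[7,-26,-8.5],"dr":[0,-0.035,-0.003],"gripper":50},
    {"linear":[0,0,0],"dr":[0,0,0],"gripper":50},
    {"linear":[0,0,0],"dr":[0,0,0],"gripper":50}
  ]
}}

```text
time: 10.2
ee_pos: [0.5368, 0.1348, 0.2454]
ee_rot: [[0.937, 0.052, -0.344], [0.049, -0.999, -0.017], [-0.345, -0.001, -0.939]]
ft_force: [0.5, -0.6, -3.3]
opening: 0.0536
grasp_force: 35.0
```

Run:
```python
from h import *
p,R=now(); s=ctrl.sense(); print(p,R.round(3).tolist(),s['ft_force'],s['moment'])
print(cs(-58,150,20,1)[:1])
c=snap('side','s3');a=snap('top','t3')
im=np.hstack([cv2.resize(c['img'][90:240,240:440],(800,600),interpolation=cv2.INTER_CUBIC)])
cv2.imwrite('pics/c4.png',im)
rows(p,R,[cs(-58,83,20,4)])
```

```text
[0.5368437  0.13476295 0.24538488] [[0.937, 0.052, -0.344], [0.049, -0.999, -0.017], [-0.345, -0.001, -0.939]] [ 0.54343043 -0.55567097 -3.34993694] [-0.02314363 -0.19700831  0.01651806]
(array([0.5379673 , 0.13667746, 0.24688148]),)
[5.9, -0.4, 15.3] [-0.0, 0.001, 0.0]
[6.0, -0.5, 15.2] [-0.0, 0.001, 0.0]
[5.9, -0.4, 15.3] [-0.001, 0.0, 0.0]
[5.9, -0.5, 15.3] [0.0, 0.001, 0.0]
-> [0.538  0.1367 0.1799]
```

View pics/c4.png

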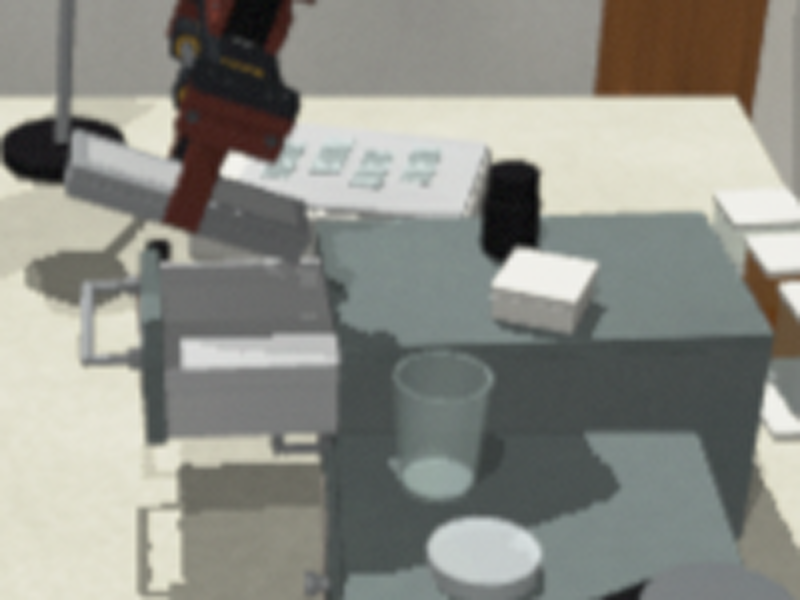

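The side view shows the held case sloping down toward the cabinet, with its near end at (70,165) and its far end at (310,240), over the open drawer. I'll check its slope and ends by depth.

Run:
```python
from h import *
c=load('s3'); p,R=now()
Y=np.array([-np.sin(yw),np.cos(yw),0]);Xc=np.array([np.cos(yw),np.sin(yw),0])
P=np.array([world(c,u,v) for v in range(115,160) for u in range(252,322)])
# in tool frame: right side face of the case ~ tool y=+27, lid face
q=(P-p)@R*1000
m=(np.abs(q[:,0])<110)&(np.abs(q[:,1])<32)&(q[:,2]>-5)&(q[:,2]<40)
q=q[m]; print(len(q),np.percentile(q,[1,5,50,95,99],axis=0).round(1))
for lo in range(-80,90,20):
    k=q[(q[:,0]>=lo)&(q[:,0]<lo+20)]
    if len(k)>3: print(lo,len(k),np.percentile(k[:,2],[3,97]).round(1),np.median(k[:,1]).round(1))
```

```text
877 [[-74.4 -27.1   0.3]
 [-69.7 -20.5   5.1]
 [ -9.1  23.9   8.3]
 [ 76.6  29.9  27.8]
 [ 82.6  31.2  30. ]]
-80 112 [ 5.  28.8] 21.6
-60 127 [ 5.3 29. ] 24.8
-40 129 [ 4.8 27.9] 24.3
-20 95 [-3.2 26.8] 7.4
0 27 [ 6.1 27.8] 26.5
20 119 [ 5.2 28.9] 24.3
40 124 [ 5.2 28.8] 23.1
60 118 [ 5.2 28.7] 23.9
80 26 [ 6.1 28.9] 23.2
```

Emit:
{"fn": "move_arm", "kwargs": {
  "moves": [
    {"linear":[6,-0.5,15],"dr":[0,0,0],"gripper":50},
    {"linear":[6,-0.5,15],"dr":[0,0,0],"gripper":50},
    {"linear":[6,-0.5,15.5],"dr":[0,0,0],"gripper":50},
    {"linear":[6,-0.5,15.5],"dr":[0,0.002,0],"gripper":50},
    {"linear":[0,0,0],"dr":[0,0,0],"gripper":50}
  ]
}}

```text
time: 10.92
ee_pos: [0.5382, 0.1374, 0.1796]
ee_rot: [[0.938, 0.052, -0.344], [0.049, -0.999, -0.017], [-0.344, -0.001, -0.939]]
ft_force: [-0.2, -0.1, -1.3]
opening: 0.0533
grasp_force: 35.0
```

Run:
```python
from h import *
p,R=now(); print(p,cs(-58,83,20,1)[0])
rows(p,R,[cs(7,59.5,20,7)]);
p,R,_=cs(7,59.5,20,7);rows(p,R,[cs(7,45,15,4),cs(7,33,10,4)])
```

```text
[0.53824511 0.13737802 0.17956189] [0.5379673  0.13667746 0.17988148]
[9.8, 0.1, -0.1] [-0.0, 0.0, 0.0]
[9.8, 0.1, -0.0] [-0.0, 0.001, 0.0]
[9.8, 0.1, -0.1] [-0.001, -0.0, 0.0]
[9.9, 0.1, -0.1] [0.0, 0.0, 0.0]
[9.8, 0.1, -0.0] [0.0, 0.001, 0.0]
[9.8, 0.1, -0.1] [-0.0, -0.0, 0.0]
[9.8, 0.1, -0.0] [-0.0, 0.0, 0.0]
-> [0.6029 0.1401 0.1564]
[0.5, -0.0, 1.8] [0.0, 0.022, -0.0]
[0.5, -0.0, 1.8] [-0.0, 0.022, -0.0]
[0.5, -0.0, 1.8] [-0.0, 0.021, -0.0]
[0.4, -0.0, 1.9] [-0.0, 0.022, 0.0]
-> [0.6024 0.1401 0.1489]
[0.1, -0.0, 1.3] [0.0, 0.022, -0.0]
[-0.0, -0.0, 1.3] [0.0, 0.022, -0.0]
[0.0, 0.0, 1.2] [-0.0, 0.022, -0.0]
[-0.0, -0.0, 1.3] [0.0, 0.022, -0.0]
-> [0.6014 0.14   0.1439]
```

Emit:
{"fn": "move_arm", "kwargs": {
  "moves": [
    {"linear":[10,0,0],"dr":[0,0,0],"gripper":50},
    {"linear":[10,0,0],"dr":[0,0,0],"gripper":50},
    {"linear":[10,0,0],"dr":[0,0,0],"gripper":50},
    {"linear":[10,0,0],"dr":[0,0,0],"gripper":50},
    {"linear":[10,0,0],"dr":[0,0,0],"gripper":50},
    {"linear":[10,0,0],"dr":[0,0,0],"gripper":50},
    {"linear":[8.5,0.5,0],"dr":[0,0,0],"gripper":50},
    {"linear":[0,0,0],"dr":[0,0,0],"gripper":50},
    {"linear":[0,0,0],"dr":[0,0,0],"gripper":50}
  ]
}}

```text
time: 12.05
ee_pos: [0.6033, 0.1404, 0.1579]
ee_rot: [[0.939, 0.052, -0.341], [0.049, -0.999, -0.016], [-0.341, -0.002, -0.94]]
ft_force: [0.5, -0.7, -2.5]
opening: 0.0534
grasp_force: 35.0
```

Run:
```python
from h import *
s=ctrl.sense(); print(s['ee_pos'],s['ft_force'])
c=snap('side','s4');a=snap('top','t4')
im=np.hstack([cv2.resize(c['img'][110:210,250:350],(400,400),interpolation=cv2.INTER_CUBIC),cv2.resize(a['img'][170:270,215:315],(400,400),interpolation=cv2.INTER_CUBIC)])
cv2.imwrite('pics/c5.png',im)
```

```text
[0.60330781 0.14036995 0.15792032] [ 0.45056874 -0.6690853  -2.48833816]
```

View pics/c5.png

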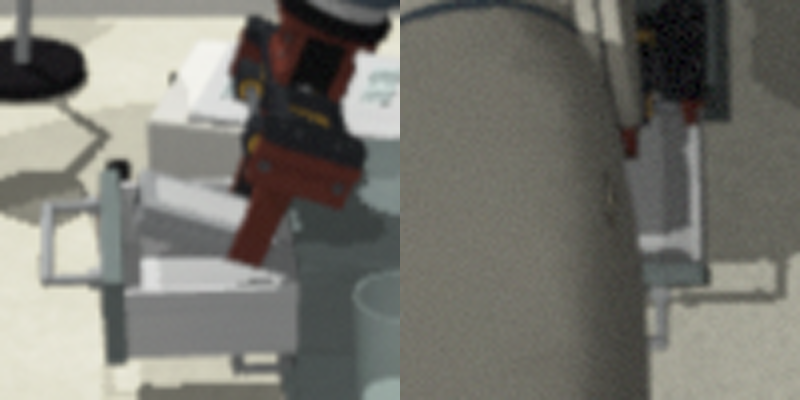

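The crop shows the near end (140,190) inside the drawer front (inner edge near 125), with the drawer still out, the fingers clear of the panel and no contact force. I'll rotate and lower the case.

Emit:
{"fn": "move_arm", "kwargs": {
  "moves": [
    {"linear":[0.5,0,1.8],"dr":[0,0.022,0],"gripper":50},
    {"linear":[0.5,0,1.8],"dr":[0,0.022,0],"gripper":50},
    {"linear":[0.5,0,1.8],"dr":[0,0.022,0],"gripper":50},
    {"linear":[0.5,0,1.8],"dr":[0,0.022,0],"gripper":50},
    {"linear":[0,0,1.3],"dr":[0,0.022,0],"gripper":50},
    {"linear":[0,0,1.3],"dr":[0,0.022,0],"gripper":50},
    {"linear":[0,0,1.3],"dr":[0,0.022,0],"gripper":50},
    {"linear":[0,0,1.3],"dr":[0,0.022,0],"gripper":50},
    {"linear":[0,0,0],"dr":[0,0,0],"gripper":50}
  ]
}}

```text
time: 13.28
ee_pos: [0.6017, 0.1403, 0.1454]
ee_rot: [[0.984, 0.052, -0.171], [0.051, -0.999, -0.007], [-0.171, -0.002, -0.985]]
ft_force: [0.7, 0.6, -2.3]
opening: 0.0536
grasp_force: 35.0
```

Run:
```python
from h import *
p,R=now(); print(p,cs(7,33,10,4)[0],ctrl.sense()['ft_force'],np.degrees(np.arcsin(-R[2,0])))
rows(p,R,[cs(7,18,5,4),cs(7,4,0,4)])
```

```text
[0.60167936 0.14032531 0.14543493] [0.60133068 0.1399982  0.14383125] [ 0.68487005  0.61797352 -2.29378369] 9.855368822359669
[-0.1, 0.1, 2.5] [-0.0, 0.021, -0.0]
[-0.1, 0.1, 2.5] [-0.001, 0.021, -0.0]
[-0.2, 0.0, 2.5] [-0.0, 0.022, -0.0]
[-0.3, 0.1, 2.5] [-0.001, 0.021, -0.0]
-> [0.5996 0.1399 0.1356]
[-0.4, 0.0, 1.9] [0.0, 0.022, -0.0]
[-0.4, 0.0, 1.8] [0.0, 0.022, -0.0]
[-0.5, 0.0, 1.9] [0.0, 0.021, -0.0]
[-0.5, 0.0, 1.8] [0.0, 0.022, -0.0]
-> [0.5974 0.1398 0.1283]
```

Emit:
{"fn": "move_arm", "kwargs": {
  "moves": [
    {"linear":[0,0,2.5],"dr":[0,0.021,0],"gripper":50},
    {"linear":[0,0,2.5],"dr":[0,0.021,0],"gripper":50},
    {"linear":[0,0,2.5],"dr":[0,0.022,0],"gripper":50},
    {"linear":[0,0,2.5],"dr":[-0.002,0.021,0],"gripper":50},
    {"linear":[-0.5,0,1.8],"dr":[0,0.022,0],"gripper":50},
    {"linear":[-0.5,0,1.8],"dr":[0,0.022,0],"gripper":50},
    {"linear":[-0.5,0,1.8],"dr":[0,0.021,0],"gripper":50},
    {"linear":[-0.5,0,1.8],"dr":[0,0.022,0],"gripper":50},
    {"linear":[0,0,0],"dr":[0,0,0],"gripper":50},
    {"linear":[0,0,0],"dr":[0,0,0],"gripper":50}
  ]
}}

```text
time: 14.52
ee_pos: [0.5984, 0.1402, 0.1286]
ee_rot: [[0.999, 0.052, 0.0], [0.052, -0.999, -0.0], [0.0, 0.0, -1.0]]
ft_force: [-0.0, -0.9, -2.6]
opening: 0.0544
grasp_force: 35.0
```

Emit:
{"fn": "move_arm", "kwargs": {
  "moves": [
    {"linear":[0,0,1],"dr":[0,0,0],"gripper":50},
    {"linear":[0,0,1],"dr":[0,0,0],"gripper":50},
    {"linear":[0,0,0.5],"dr":[0,0,0],"gripper":50},
    {"linear":[0,0,0],"dr":[0,0,0],"gripper":50}
  ]
}}

```text
time: 15.02
ee_pos: [0.5982, 0.1402, 0.1259]
ee_rot: [[0.999, 0.052, -0.0], [0.052, -0.999, -0.0], [-0.0, 0.0, -1.0]]
ft_force: [0.5, 1.1, -3.0]
opening: 0.0538
grasp_force: 35.0
```

Emit:
{"fn": "move_arm", "kwargs": {
  "moves": [
    {"linear":[0,0,0.5],"dr":[0,0,0],"gripper":50},
    {"linear":[0,0,0.5],"dr":[0,0,0],"gripper":50},
    {"linear":[0,0,0.5],"dr":[0,0,0],"gripper":50},
    {"linear":[0,0,0],"dr":[0,0,0],"gripper":50},
    {"linear":[0,0,0],"dr":[0,0,0],"gripper":50}
  ]
}}

```text
time: 15.65
ee_pos: [0.5983, 0.1402, 0.1245]
ee_rot: [[0.999, 0.052, 0.0], [0.052, -0.999, -0.0], [0.0, 0.0, -1.0]]
ft_force: [0.3, -0.4, -3.1]
opening: 0.0537
grasp_force: 35.0
```

Emit:
{"fn": "move_arm", "kwargs": {
  "moves": [
    {"linear":[0,0,0.5],"dr":[0,0,0],"gripper":50},
    {"linear":[0,0,0.5],"dr":[0,0,0],"gripper":50},
    {"linear":[0,0,0],"dr":[0,0,0],"gripper":50},
    {"linear":[0,0,0],"dr":[0,0,0],"gripper":50}
  ]
}}

```text
time: 16.15
ee_pos: [0.5985, 0.1402, 0.1243]
ee_rot: [[0.999, 0.052, 0.001], [0.052, -0.999, -0.0], [0.001, 0.0, -1.0]]
ft_force: [-2.8, -0.8, 6.2]
opening: 0.054
grasp_force: 35.0
```

Emit:
{"fn": "move_arm", "kwargs": {
  "moves": [
    {"linear":[0,0,-0.5],"dr":[0,0,0],"gripper":50},
    {"linear":[0,0,0],"dr":[0,0,0],"gripper":65},
    {"linear":[0,0,0],"dr":[0,0,0],"gripper":78},
    {"linear":[0,0,0],"dr":[0,0,0],"gripper":78},
    {"linear":[0,0,0],"dr":[0,0,0],"gripper":78},
    {"linear":[0,0,-5],"dr":[0,0,0],"gripper":78},
    {"linear":[0,0,-20],"dr":[0,0,0],"gripper":78},
    {"linear":[0,0,-40],"dr":[0,0,0],"gripper":78},
    {"linear":[0,0,-40],"dr":[0,0,0],"gripper":78},
    {"linear":[0,0,-40],"dr":[0,0,0],"gripper":78},
    {"linear":[0,50,0],"dr":[0,0,0],"gripper":78},
    {"linear":[0,60,0],"dr":[0,0,0],"gripper":78}
  ]
}}

```text
time: 17.65
ee_pos: [0.6045, 0.0301, 0.2716]
ee_rot: [[0.999, 0.055, 0.004], [0.055, -0.999, -0.0], [0.004, 0.0, -1.0]]
ft_force: [0.9, 0.5, 0.6]
opening: 0.0686
grasp_force: 0.0
```

Emit:
{"fn": "move_arm", "kwargs": {
  "moves": [
    {"linear":[0,60,0],"dr":[0,0,0],"gripper":78},
    {"linear":[0,60,0],"dr":[0,0,0],"gripper":78},
    {"linear":[0,40,0],"dr":[0,0,0],"gripper":78},
    {"linear":[0,0,0],"dr":[0,0,0],"gripper":78}
  ]
}}

```text
time: 18.15
ee_pos: [0.6124, -0.1322, 0.2706]
ee_rot: [[0.999, 0.048, 0.002], [0.048, -0.999, -0.001], [0.002, 0.001, -1.0]]
ft_force: [-0.7, 0.9, -0.7]
opening: 0.0686
grasp_force: 0.0
```

Run:
```python
from h import *
c=snap('side','s5');a=snap('top','t5')
im=np.hstack([cv2.resize(c['img'][110:210,250:350],(400,400),interpolation=cv2.INTER_CUBIC),cv2.resize(a['img'][170:270,215:315],(400,400),interpolation=cv2.INTER_CUBIC)])
cv2.imwrite('pics/c6.png',im)
P=np.array([world(a,u,v) for v in range(190,240) for u in range(232,292)])
q=P-F; X=(q[:,0]*np.cos(yw)+q[:,1]*np.sin(yw))*1000; Y=(-q[:,0]*np.sin(yw)+q[:,1]*np.cos(yw))*1000
for lo in range(0,110,15):
    for y0,y1 in((-22,0),(0,22)):
        k=(X>lo)&(X<lo+15)&(Y>y0)&(Y<y1); print(lo,y0,k.sum(),np.median(q[k,2]*1000).round(1))
```

```text
0 -22 46 23.5
0 0 37 21.4
15 -22 50 23.4
15 0 48 23.8
30 -22 53 24.2
30 0 44 23.7
45 -22 47 23.8
45 0 44 23.7
60 -22 49 23.6
60 0 47 24.1
75 -22 46 23.7
75 0 41 23.1
90 -22 41 23.2
90 0 46 24.0
105 -22 66 25.3
105 0 68 25.9
```

View pics/c6.png

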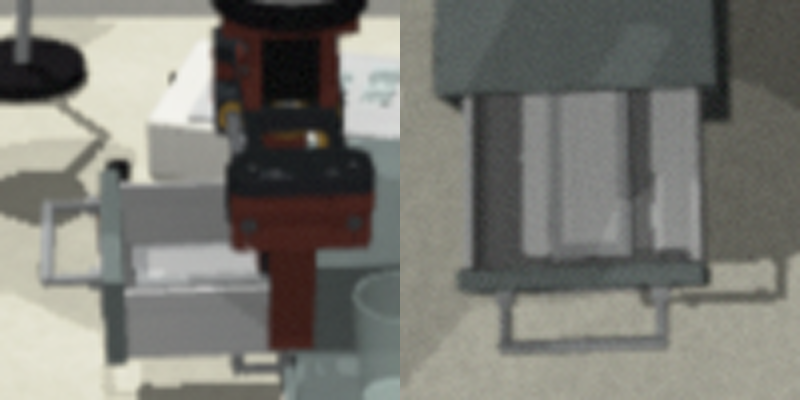

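The case lies flat (lid 24 mm above the floor everywhere) with the drawer out and the arm clear. I'll run one quick check that the drawer hasn't shifted since the stop, then hand in.

Run:
```python
from h import *
a,b=load('t2')['img'],load('t5')['img']
g=lambda i:cv2.cvtColor(i,cv2.COLOR_BGR2GRAY).astype(np.float32)[238:262,226:296]
d=cv2.phaseCorrelate(g(a),g(b)); t=g(a)[4:-4,4:-4]
r=cv2.matchTemplate(g(b),t,cv2.TM_CCOEFF_NORMED); print(d, cv2.minMaxLoc(r)[1::2])
if cv2.minMaxLoc(r)[3]==(4,4): print(ctrl.finish_job())
```

```text
((-0.25255500062851155, -0.24599000305961383), 0.8024048142962985) (0.9374364614486694, (4, 4))
the job is handed in; nothing more can be done
None
```

The job is handed in: the top drawer is out at its stop (within about 1 mm by camera) and the case lies flat on its floor, lid up, lowered gently. I met no unexpected contact on the way, and the handover was at about 18 s of the 61 s limit.

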